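# Knock a stuck medal out of a flip mould into its tray

## Task

Slide the green tray onto the square landing pad beside the flip mould, then swing the mould over by its red handle and lower it gently, so that it comes to rest face down over the tray with the medal still stuck in it. Then rap it: raise the handle a few centimetres and let it drop on the knock bar, again if need be, until the medal falls into the tray; finally swing the mould back face up onto its rest. Leave the tray on the pad with the medal lying flat in it, never touch the medal with the gripper, and leave the plaques, tape roll and tape measure where they are.

Things in the scene. Friction and masses are not known exactly. Their poses are not given: they have to be found in the camera images.
- stand: Fixed dark steel stand. Origin on the bench under the middle of the hinge line, which runs along its x, 66 mm up. Its +y side holds the mould's rest (170 x 155 mm base), its -y side the pad. Two posts 16 x 24 mm, 76 mm high, at x = +-68 mm. A rubber knock bar 16 mm wide lies parallel to the hinge at y = -36 mm, top 56 mm and underside 44 mm up, carried from the posts.
- pad (a point): Centre of the landing pad on the bench (flat 130 mm square, white with a yellow border), 90 mm to the -y side of the hinge; axes as the stand. The upside-down mould's cavity comes to lie right above this point, its face 56 mm above the bench (three small clip housings reach down to 47 mm).
- hinge (a point): Middle of the hinge line, 66 mm above the bench; x runs along the hinge, axes as the stand.
- mould (a joint): Mould angle: 0 = face up on its rest (start), 1.57 upright, 3.14 (hard stop) = face down on the knock bar. Almost no friction: falls to the side it leans to. Aluminium block 100 x 96 x 20 mm, 0.45 kg, centre 90 mm from the hinge. Let fall from 50 mm of handle lift it raps the medal free, mostly at the first or second rap; lowered, or dropped the last 10 mm, it does not.
- handle (a point): Middle of the red handle on the mould's free edge: a round sleeve 38 mm long, 22 mm thick, parallel to the hinge, that spins freely on a 10 mm stem, so a grip held at one tilt does not bind. It is 175 mm from the hinge, level with it (66 mm above the bench) when the mould lies at either end; 26 mm clear between it and the block. Axes turn with the mould (x along the sleeve).
- cavity (a point): Centre of the mould's cavity, where the middle of the stuck medal lies; turns with the mould, its z pointing out of the cavity.
- medal: White disc with a blue ring and a gold centre, 58 mm across, 8 mm thick, about 60 g; origin at its middle, z along its axis. It starts in the cavity, flush within 1 mm of the block's face, held there by three sprung steel balls that reach about 2 mm over its rim.
- tray: Green square tray, 120 x 120 mm, 28 mm high, walls and floor 4 mm, 0.3 kg, lined in grey, loose on the bench, empty. Origin at the centre of its underside. It starts on the stand's -y side, beyond the pad, 12 to 17 cm from it.
- plaque_a: Wine-red plaque with a medal on it, about 115 x 85 mm, 22 mm high; a bystander. Origin at the centre of the underside of its square part.
- plaque_b: A second such plaque; a bystander.
- tape_roll: Roll of beige tape lying flat, 90 mm across, 24 mm high; a bystander. Origin at the centre of its underside.
- tape_measure: Yellow tape measure, 65 x 62 x 34 mm; a bystander. Origin at the centre of its underside.
There are look-alikes about, which are no part of the job. Leave any purple or turquoise look-alike of the tray alone.

How it is judged:
By the outcome, as a careful person would: the job done as asked, in the order asked, and still so for the second after the job is handed in, with the robot touching nothing.
It also fails if it takes over 72 s, if anything falls off the work surface, if the arm or the gripper's body presses on something with over 40 N, if the wrist force passes 120 N, or if a joint passes its speed limit or range.

## Robot

A 7-joint arm with a two-finger parallel gripper is mounted at the origin on the work surface. World frame = base frame: x ahead of the robot, y to its left, z up, the work surface at z = 0. Lengths are in m, angles in rad, forces in N, time in s.
With the tool pointing down it reaches from about 0.425 to 1.025 m from the base axis. Payload 9.4 kg.
Tool frame: the origin (TCP) lies at the very end of the fingers, on their centre line; the grasp point (between the pads) lies 19 mm behind it; z points along the fingers, y is the direction in which the jaws open and shut (so a half turn about z gives the same grasp; the last joint's range is limited). The gripper opens to 85 mm and grips with 20 to 120 N. Pads are 22 mm wide; open, the fingers measure 114 mm over their backs; the gripper's body (76 mm by 85 mm) begins 54 mm behind the grasp point. The pads swing forward as they close: fully open they stand 13 mm farther back than shut.
Start: joints at [1.257, 0.599, -0.003, 1.599, 0.002, 0.943, -0.08], TCP at [0.17, -0.705, 0.231] pointing down, gripper open.
Joint ranges: [-2.57, 2.57], [-0.35, 1.97], [-1.29, 1.29], [0.11, 2.56], [-1.05, 4.19], [0.11, 1.86], [-2.63, 2.63]. Speed limits (rad/s): [2.22, 2.22, 3.01, 3.01, 3.14, 3.14, 3.14].

## Interface

Orientations are given as a unit quaternion [x, y, z, w].
In Python, from station import * gives the robot as it stands.
- The arm moves only by the tool apply_moves, never from a script. Its argument "deltas" is a list of rows, each a list of 7 numbers: the shift along the tool's x, y, z in cm, then the turn, a rotation vector about the tool's x, y, z in degrees, then the finger opening in cm, from 0 to 8.54. In form: [[tx, ty, tz, rx, ry, rz, gripper], ...]. A call has 1 to 8 rows; each row shifts and turns the commanded pose from where the row before left it, along the tool's axes as they then stand; what a row does not reach is not made up. A row lasts 1/10 s, in which the tool goes at most 50 mm and 8.59 degrees, less where a joint would pass 70% of its speed; a pose out of reach is approached as far as the arm can. A call with a gripper value outside its range is refused whole. The fingers move at their own pace and stop on an object; the grip force is fixed at half the most. Time passes only in rows, so rows that do not move let the fingers close. It gives the time, the measured TCP pose, the force and the opening at its end, in the units of the state.
- sense(): the state, without advancing time (a new reading comes with each control period).
- read_camera(name): name is "scene" or "top" or "wrist"; returns the picture (400x640x3 uint8, red, green, blue); there is no depth.
- camera_params(name): a dict with "K" (3x3 intrinsics, pixels), "rvec" (rotation vector, rad) and "tvec" (3), from world to camera coordinates, as OpenCV has them. Camera axes: x right, y down, z forward; pixel columns grow to the right and rows downward; lengths in m; the calibration is good to about 2 mm. A picture is of the moment at which its call begins: read the wrist's pose just before it. camera_params takes no time and is no camera call; for the wrist camera it gives the pose at the moment of the call.
- sign_off(): hands the job in, once; it reports no verdict.
The state is a dict: "time": time; "joints": joint angles; "joint_velocities": joint speeds; "joint_efforts": joint torques, N m; "eef_pos": TCP position; "eef_rot": TCP orientation; "force": force on the tool from outside, world axes, zero at the start; "ft_torque": the same for the moment, N m; "opening": opening from 0.0 (shut) to 1.0 (fully open).
Only numpy, scipy, OpenCV 4.12 (cv2) and the standard library are available. Lean on these libraries where they do the work, as an engineer would, in place of code of your own. Each camera call takes 0.05 s, during which the arm holds its last target. There are 200 camera calls.

## Working session

There is one attempt and no reset: what is moved stays moved. The work goes in short steps, Python scripts to look and compute and a tool call to move; the robot and the scene stay as the last step left them, time stands still between calls to the robot, and variables do not carry over. Pictures are saved under pics/ and viewed, about 8 in all and at most 12, crops included, and the job is handed in when it is done.

Besides the shell and the picture viewer there is one more tool, called after "Emit:" by a JSON object that holds its "name" and its "arguments". apply_moves: Moves the arm, as the interface text tells. Its arguments: {"type":"object","properties":{"deltas":{"type":"array","items":{"type":"array","items":{"type":"number"}}}},"required":["deltas"]}

```bash
ls; mkdir -p pics
python3 - <<'E'
from station import *
import cv2,json
for n in ("scene","top"):
    cv2.imwrite(f"pics/{n}0.png",read_camera(n)[:,:,::-1])
    print(n,camera_params(n))
s=sense();print(s)
E
```

```text
pics
scene {'K': array([[433.3802969 ,   0.        , 325.79524465],
       [  0.        , 433.3802969 , 198.82650163],
       [  0.        ,   0.        ,   1.        ]]), 'rvec': array([ 1.75726616,  1.59357635, -0.76953296]), 'tvec': array([-0.18726716, -0.23999111,  1.5960885 ])}
top {'K': array([[364.4473957 ,   0.        , 323.28537148],
       [  0.        , 364.4473957 , 196.69997583],
       [  0.        ,   0.        ,   1.        ]]), 'rvec': array([ 1.95745692, -2.2711552 ,  0.22718147]), 'tvec': array([0.20147777, 0.50244123, 1.00259688])}
{'time': 0.1, 'joints': array([ 1.25729472,  0.60006854, -0.0025309 ,  1.60002503,  0.00185861,
        0.94290939, -0.07980765]), 'joint_velocities': array([ 8.86676893e-04, -3.02787741e-03, -1.77205216e-04,  5.04037981e-04,
       -2.46442483e-04, -8.93010104e-05,  7.75104984e-05]), 'joint_efforts': array([ 4.95379340e-03, -7.77976513e+01,  1.56962827e+00, -2.58616108e+01,
        1.25641140e-02,  5.63874026e-03, -2.72495093e-06]), 'eef_pos': array([ 0.16995103, -0.70437804,  0.23049547]), 'eef_rot': array([ 9.92994134e-01,  1.18161558e-01, -1.74633495e-04, -6.83017254e-04]), 'force': array([-0.02830851,  0.71872788, -0.57478652]), 'ft_torque': array([-0.08755016, -0.00357772,  0.06620392]), 'opening': 0.9985667088242954}
```

View pics/scene0.png

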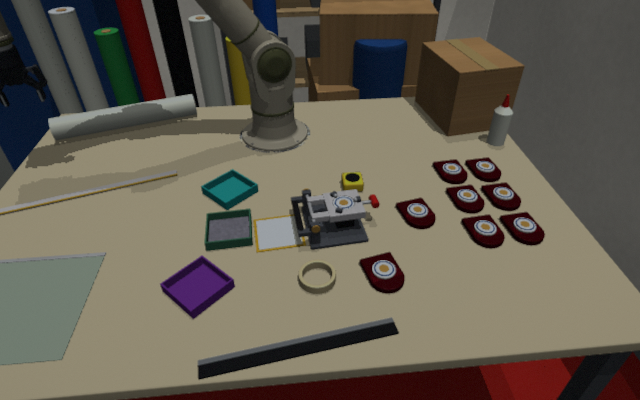

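View pics/top0.png

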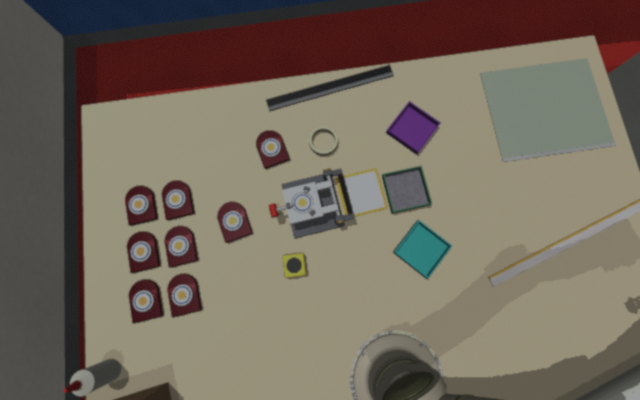

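The scene view shows the green tray at (229,229), the pad at (276,232) and the red handle at (374,201). In the top view they are at (406,190), (365,192) and (273,210). The purple and turquoise trays are decoys.

```bash
cat > h.py <<'E'
from station import *
import numpy as np, cv2
from scipy.spatial.transform import Rotation as R
def cam(n):
    p=camera_params(n); return p["K"],cv2.Rodrigues(np.array(p["rvec"]))[0],np.array(p["tvec"]).ravel()
def ray(c,px):
    K,Rm,t=c; d=Rm.T@np.linalg.solve(K,[px[0],px[1],1.]); return -Rm.T@t,d/np.linalg.norm(d)
def plane(c,px,z):
    o,d=ray(c,px); return o+d*(z-o[2])/d[2]
def tri(c1,p1,c2,p2):
    o1,d1=ray(c1,p1);o2,d2=ray(c2,p2)
    s=np.linalg.lstsq(np.c_[d1,-d2],o2-o1,rcond=None)[0]
    a,b=o1+s[0]*d1,o2+s[1]*d2; return (a+b)/2,np.linalg.norm(a-b)
def blobs(img,lo,hi,win,n=1):
    m=cv2.inRange(cv2.cvtColor(img,cv2.COLOR_RGB2HSV),np.array(lo),np.array(hi))
    w=np.zeros_like(m);x0,y0,x1,y1=win;w[y0:y1,x0:x1]=m[y0:y1,x0:x1]
    cs=cv2.findContours(w,cv2.RETR_EXTERNAL,cv2.CHAIN_APPROX_NONE)[0]
    return sorted(cs,key=cv2.contourArea)[::-1][:n]
def cen(c):
    m=cv2.moments(c);return m["m10"]/m["m00"],m["m01"]/m["m00"]
E
python3 - <<'E'
from h import *
np.set_printoptions(precision=4,suppress=True)
S=cv2.imread("pics/scene0.png")[:,:,::-1].copy();T=cv2.imread("pics/top0.png")[:,:,::-1].copy()
cs,ct=cam("scene"),cam("top")
r=[(cv2.boxPoints(cv2.minAreaRect(b)),cen(b),cv2.contourArea(b)) for b in (blobs(S,(0,150,100),(8,255,255),(355,185,390,215))[0],blobs(T,(0,150,100),(8,255,255),(262,198,285,222))[0])]
print("handle",r[0][1:],r[1][1:],tri(cs,r[0][1],ct,r[1][1]))
# tray
g=blobs(T,(50,60,20),(85,255,140),(375,160,440,220))[0]
q=cv2.boxPoints(cv2.minAreaRect(g));print("tray px",q,cv2.contourArea(g))
P=np.array([plane(ct,p,.028) for p in q]);print("tray",P,P.mean(0),np.linalg.norm(np.diff(P,axis=0),axis=1))
for z in(0,.028):
  pass
y=blobs(T,(18,110,100),(32,255,255),(330,160,395,225),3)
y=np.vstack(y);q=cv2.boxPoints(cv2.minAreaRect(y));P=np.array([plane(ct,p,0) for p in q]);print("pad",q,P,np.linalg.norm(np.diff(P,axis=0),axis=1))
K=T[140:260,250:440];cv2.imwrite("pics/crop.png",cv2.resize(K[:,:,::-1],None,fx=4,fy=4,interpolation=cv2.INTER_CUBIC))
E
```

```text
handle ((373.59624413145536, 198.8262910798122), 35.5) ((272.8576051779935, 209.82847896440128), 51.5) (array([0.5057, 0.271 , 0.0743]), np.float64(0.0007473289500993916))
tray px [[382.2    174.4   ]
 [422.1176 165.5294]
 [430.6118 203.7529]
 [390.6941 212.6235]] 1468.5
tray [[ 0.5727 -0.0599  0.028 ]
 [ 0.5821 -0.1835  0.028 ]
 [ 0.4638 -0.1847  0.028 ]
 [ 0.4551 -0.0638  0.028 ]] [ 0.5184 -0.123   0.028 ] [0.124  0.1184 0.1213]
pad [[326.8344 180.6369]
 [375.4522 166.3375]
 [387.6178 207.7006]
 [339.     222.    ]] [[ 0.5852  0.1056  0.    ]
 [ 0.608  -0.0496  0.    ]
 [ 0.4749 -0.0631  0.    ]
 [ 0.4537  0.0886  0.    ]] [0.1569 0.1337 0.1532]
```

View pics/crop.png

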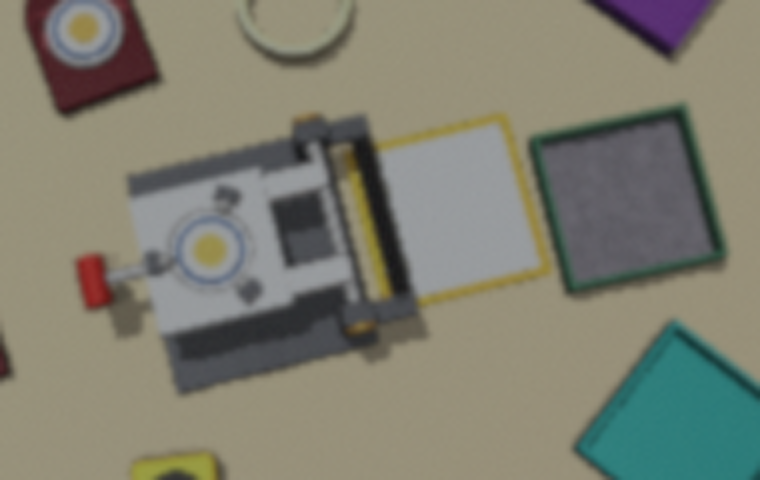

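```bash
cat >> h.py <<'E'
def down(yawdeg): # tool down, tool x axis at yaw in world
    return R.from_euler("z",yawdeg,degrees=True)*R.from_euler("x",180,degrees=True)
def delta(p,yaw):
    s=sense(); r=R.from_quat(s["eef_rot"]); e=np.array(s["eef_pos"])
    t=r.inv().apply(np.array(p)-e)*100; w=(r.inv()*down(yaw)).as_rotvec(degrees=True)
    print("t",s["time"],"pos",e.round(4),"F",np.array(s["force"]).round(1),"shift cm",t.round(2),"rot",w.round(2))
E
python3 -c "
from h import *
delta([.5226,-.1808,.2],5)"
```

```text
t 0.1 pos [ 0.17   -0.7044  0.2305] F [-0.   0.7 -0.6] shift cm [ 46.57 -42.62   3.1 ] rot [-0.08  0.02  8.57]
```

Emit:
{"name": "apply_moves", "arguments": {"deltas": [[1.5,-1.4,0.1,0,0,0,8],[3,-2.7,0.2,0,0,0,8],[3.3,-3,0.2,0,0,0,8],[3.3,-3,0.2,0,0,0,8],[3.3,-3,0.2,0,0,0,8],[3.3,-3,0.2,0,0,0,8],[3.3,-3,0.2,0,0,0,8],[3.3,-3,0.2,0,0,0,8]]}}

```text
time: 0.9
eef_pos: [0.3551, -0.4313, 0.2161]
eef_rot: [0.993, 0.118, -0.0, -0.0]
force: [1.3, 0.3, -0.3]
opening: 0.936
```

Emit:
{"name": "apply_moves", "arguments": {"deltas": [[3.3,-3,0.2,0,0,0,8],[3.3,-3,0.2,0,0,0,8],[3.3,-3,0.2,0,0,0,6],[3.3,-3,0.2,0,0,0,4],[3,-2.8,0.2,0,0,0,3],[3,-2.7,0.2,0,0,0,3],[2,-2,0.5,0,0,0,3],[1,-1,0,0,0,8.5,3]]}}

```text
time: 1.7
eef_pos: [0.5233, -0.1785, 0.1985]
eef_rot: [0.999, 0.045, -0.0, -0.001]
force: [-0.3, -0.2, 0.7]
opening: 0.354
```

```bash
python3 -c "
from h import *
delta([.5226,-.1808,.2],5)
cv2.imwrite('pics/w1.png',read_camera('wrist')[:,:,::-1])
c=cam('wrist');print(c)
for p in ([.5226,-.1808,.028],[.5184,-.123,.004],[.5343,.008,0],[.5057,.271,.066]):
  print(cv2.projectPoints(np.array([p]),cv2.Rodrigues(c[1])[0],c[2],c[0],None)[0].ravel())
"
```

```text
t 1.7 pos [ 0.5233 -0.1785  0.1985] F [-0.3 -0.2  0.7] shift cm [-0.09  0.22 -0.15] rot [-0.08  0.03  0.21]
(array([[284.8664338 ,   0.        , 315.48729084],
       [  0.        , 284.8664338 , 198.47580818],
       [  0.        ,   0.        ,   1.        ]]), array([[ 0.0802338 , -0.99677483, -0.00157514],
       [-0.94617739, -0.07665793,  0.31443905],
       [-0.31354568, -0.02373828, -0.94927636]]), array([-0.21903928,  0.45216286,  0.50747712]))
[318.20332232 181.05973164]
[270.07439255 175.58366598]
[161.09407118 153.20621173]
[-141.28051956  171.66153577]
```

View pics/w1.png

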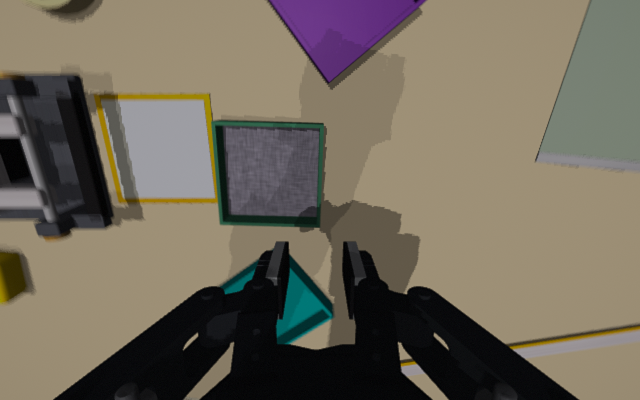

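The wrist view shows the tray at columns 214–325 and rows 120–227, with the pad's yellow border at columns 97–217. I'll measure both from this image.

```bash
python3 -c "
from h import *
np.set_printoptions(precision=4,suppress=True)
I=cv2.imread('pics/w1.png')[:,:,::-1].copy();c=cam('wrist')
g=blobs(I,(55,60,20),(85,255,160),(205,110,335,235))[0];q=cv2.boxPoints(cv2.minAreaRect(g));print(q)
q=cv2.approxPolyDP(cv2.convexHull(g),8,True)[:,0];print(q)
P=np.array([plane(c,p,.028) for p in q]);print(P,P.mean(0),np.linalg.norm(np.diff(P,axis=0),axis=1))
ct=cam('top');m=np.array([-1])
T=cv2.imread('pics/top0.png')[:,:,::-1].copy();gt=blobs(T,(50,60,20),(85,255,140),(375,160,440,220))[0]
qt=cv2.approxPolyDP(cv2.convexHull(gt),4,True)[:,0]
for a in P:
  best=min(qt,key=lambda b:np.linalg.norm(plane(ct,b,.028)-a)); i=[k for k in range(len(P)) if (P[k]==a).all()][0]
  print(tri(c,q[i],ct,best))
y=blobs(I,(18,140,90),(32,255,255),(85,80,225,215),1)[0];q=cv2.approxPolyDP(cv2.convexHull(y),6,True)[:,0];print(q)
print(np.array([plane(c,p,0) for p in q]))
"
```

```text
[[209.2204 223.8438]
 [212.0263 120.0277]
 [323.4044 123.0379]
 [320.5985 226.854 ]]
[[212 121]
 [322 124]
 [319 226]
 [220 223]]
[[ 0.5788 -0.0635  0.028 ]
 [ 0.5851 -0.1796  0.028 ]
 [ 0.4677 -0.1863  0.028 ]
 [ 0.4621 -0.069   0.028 ]] [ 0.5234 -0.1246  0.028 ] [0.1163 0.1176 0.1174]
(array([ 0.5754, -0.0622,  0.0193]), np.float64(0.006308181039555933))
(array([ 0.5834, -0.1808,  0.0113]), np.float64(0.0020142288417842095))
(array([ 0.4664, -0.1856,  0.024 ]), np.float64(0.0019748510331983947))
(array([ 0.4583, -0.0696,  0.0239]), np.float64(0.00540556665896667))
[[209  94]
 [217 202]
 [137 202]
 [115  95]]
[[ 0.6056 -0.0514  0.    ]
 [ 0.4778 -0.0568  0.    ]
 [ 0.4696  0.0438  0.    ]
 [ 0.5961  0.0537  0.    ]]
```

```bash
python3 -c "
from h import *
np.set_printoptions(precision=4,suppress=True)
ct=cam('top')
a,b=plane(ct,(327,171.3),.072),plane(ct,(340,221.3),.072);d=a-b;print(a,b,(a+b)/2,np.degrees(np.arctan2(d[1],d[0])),np.linalg.norm(d))
for p in((503,114),(549,270),(370,150),(420,302)): print(plane(ct,(250+p[0]/4,140+p[1]/4),0))
delta([.5255,-.181,.1],3.1)"
```

```text
[0.5946 0.1041 0.072 ] [0.4461 0.0898 0.072 ] [0.5204 0.097  0.072 ] 5.513613631195294 0.14919007534295448
[ 0.601  -0.0493  0.    ]
[ 0.4757 -0.0621  0.    ]
[0.5879 0.0566 0.    ]
[0.466 0.038 0.   ]
t 1.75 pos [ 0.5242 -0.1772  0.1987] F [1.6 3.3 0.1] shift cm [0.1  0.41 9.87] rot [-0.12 -0.02  1.45]
```

Emit:
{"name": "apply_moves", "arguments": {"deltas": [[0.1,0.4,2,0,0,1.4,3],[0,0,4,0,0,0,3],[0,0,4,0,0,0,3],[0,0,4,0,0,0,3],[0,0,3,0,0,0,3],[0,0,1.6,0,0,0,3],[0,0,0,0,0,0,2],[0,0,0,0,0,0,0]]}}

```text
time: 2.55
eef_pos: [0.5231, -0.1859, 0.0133]
eef_rot: [0.999, 0.032, -0.0, -0.0]
force: [-0.4, 0.4, 0.2]
opening: 0.075
```

Emit:
{"name": "apply_moves", "arguments": {"deltas": [[0,0,0,0,0,0,0],[0,0,0,0,0,0,0],[0,0,0,0,0,0,0]]}}

```text
time: 2.85
eef_pos: [0.5238, -0.1858, 0.0142]
eef_rot: [0.999, 0.032, 0.001, 0.0]
force: [-0.0, -0.6, -2.7]
opening: 0.024
```

```bash
python3 -c "
from h import *
print(sense()['opening']*85)
delta([.538,-.0497,.013],5.8)
cv2.imwrite('pics/w2.png',read_camera('wrist')[:,:,::-1])"
```

```text
2.078041968439588
t 2.85 pos [ 0.5238 -0.1858  0.0142] F [-0.  -0.6 -2.7] shift cm [  2.29 -13.49   0.11] rot [ 0.04 -0.06 -2.12]
```

View pics/w2.png

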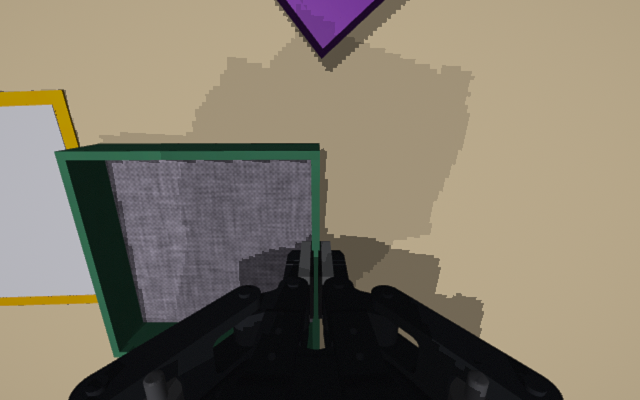

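The wall (column 318) is between the fingers. Now I'll slide the tray onto the pad.

Emit:
{"name": "apply_moves", "arguments": {"deltas": [[0.2,-1,0,0,0,0,0],[0.3,-2,0,0,0,0,0],[0.3,-2,0,0,0,-0.5,0],[0.3,-2,0,0,0,-0.5,0],[0.3,-2,0,0,0,-0.5,0],[0.3,-2,0,0,0,-0.5,0],[0.2,-1.5,0,0,0,-0.1,0],[0.1,-0.8,0,0,0,0,0]]}}

```text
time: 3.7
eef_pos: [0.5336, -0.0496, 0.0137]
eef_rot: [0.999, 0.051, 0.001, -0.0]
force: [-0.5, -3.9, 4.3]
opening: 0.026
```

```bash
python3 -c "
from h import *
print(sense()['opening']*85)
delta([.5365,-.0497,.014],5.8)
I=read_camera('wrist');J=read_camera('top');c=cam('wrist')
cv2.imwrite('pics/w3.png',I[:,:,::-1]);cv2.imwrite('pics/t3.png',J[:,:,::-1])
cv2.imwrite('pics/m3.png',cv2.resize(J[150:240,320:410,::-1],None,fx=6,fy=6,interpolation=cv2.INTER_CUBIC))"
```

```text
2.177993445867036
t 3.7 pos [ 0.5336 -0.0496  0.0137] F [-0.5 -3.9  4.3] shift cm [ 0.28  0.04 -0.03] rot [-0.   -0.07  0.06]
```

View pics/w3.png

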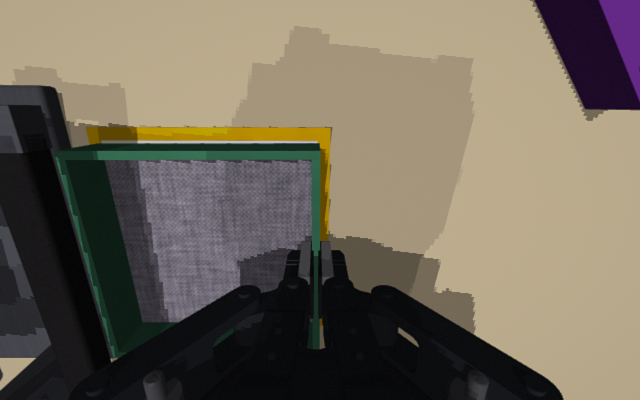

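```bash
python3 -c "
from h import *
c=cam('wrist')
a=plane(c,(331,127),0);b=plane(c,(321,150),.028)
r=R.from_euler('z',-5.8,degrees=True)
print(a,b,r.apply(a-b)); a2=plane(c,(88,127),0);b2=plane(c,(56,152),.028);print(a2,b2,r.apply(a-a2),r.apply(b-b2))"
```

```text
[ 0.6032229  -0.05063062  0.        ] [ 0.59483616 -0.04575425  0.028     ] [ 0.00785102 -0.00569893 -0.028     ]
[0.58990877 0.0767273  0.        ] [0.5817407  0.07096965 0.028     ] [ 0.00037566 -0.12805142  0.        ] [ 0.00123273 -0.11744973  0.        ]
```

View pics/m3.png

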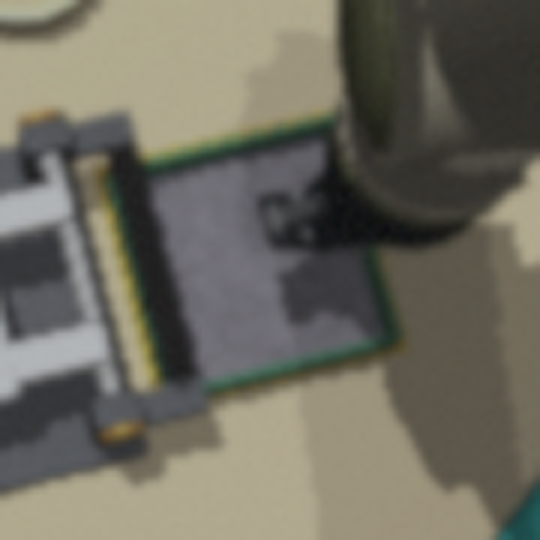

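Tray sits on the pad, with the border visible on the +x side and the -y side. I'll nudge it 2.5 mm, release, and go above the handle.

Emit:
{"name": "apply_moves", "arguments": {"deltas": [[0.25,0,0,0,0,0,0],[0,0,0,0,0,0,0],[0,0,0,0,0,0,2.5],[0,0,0,0,0,0,2.5],[0,0,0,0,0,0,2.5],[0,0,-3,0,0,0,2.5],[0,0,-5,0,0,0,2.5],[0,0,-5,0,0,0,3]]}}

```text
time: 4.6
eef_pos: [0.535, -0.0514, 0.1441]
eef_rot: [0.999, 0.05, -0.001, -0.0]
force: [1.3, -0.1, -0.5]
opening: 0.349
```

Emit:
{"name": "apply_moves", "arguments": {"deltas": [[0,-2,-3,0,0,0,3.4],[0,-4,-3,0,0,0,3.4],[0,-5,0,0,0,0,3.4],[0,-5,0,0,0,0,3.4],[0,-5,0,0,0,0,3.4],[0,-5,0,0,0,0,3.4],[0,-4,0,0,0,0,3.4],[0,-2.2,0,0,0,0,3.4]]}}

```text
time: 5.4
eef_pos: [0.5023, 0.2734, 0.2031]
eef_rot: [0.999, 0.052, 0.0, -0.001]
force: [0.0, -0.6, -0.8]
opening: 0.401
```

Emit:
{"name": "apply_moves", "arguments": {"deltas": [[0,0,0,0,0,0,3.4],[0,0,0,0,0,0,3.4]]}}

```text
time: 5.6
eef_pos: [0.5031, 0.2691, 0.203]
eef_rot: [0.999, 0.051, -0.0, 0.0]
force: [0.8, -1.0, -1.2]
opening: 0.395
```

```bash
python3 -c "
from h import *
np.set_printoptions(precision=4,suppress=True)
print(sense()['opening']*85)
delta([.5053,.271,.15],5.8)
c=cam('wrist');I=read_camera('wrist')
cv2.imwrite('pics/w4.png',I[:,:,::-1])
b=blobs(I,(0,150,70),(8,255,255),(200,50,450,300))
b=b[0];print(cv2.boxPoints(cv2.minAreaRect(b)),cen(b),plane(c,cen(b),.066))
S=cv2.imread('pics/scene0.png')[:,:,::-1].copy()
print(tri(c,cen(b),cam('scene'),(373.6,198.8)),tri(c,cen(b),cam('top'),(272.86,209.83)))"
```

```text
33.59908429010119
t 5.6 pos [0.5031 0.2691 0.203 ] F [ 0.8 -1.  -1.2] shift cm [ 0.24 -0.17  5.3 ] rot [0.03 0.02 0.  ]
[[303. 166.]
 [324. 166.]
 [324. 204.]
 [303. 204.]] (313.45862884160755, 184.65366430260048) [0.5061 0.2706 0.066 ]
(array([0.5089, 0.2703, 0.0769]), np.float64(0.000995195089586755)) (array([0.5068, 0.2713, 0.0694]), np.float64(0.00133569985370857))
```

View pics/w4.png

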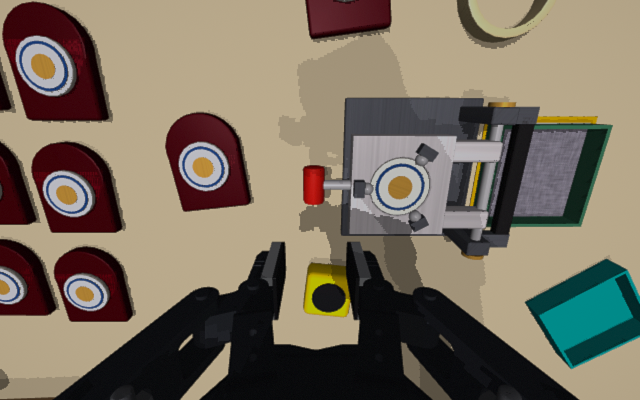

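The wrist view shows a T-handle: the sleeve at (313,185), with a stem at mid-length running to the block. I'll grip the sleeve on the +x side of the stem, 17–18 mm off centre.

Emit:
{"name": "apply_moves", "arguments": {"deltas": [[2.1,-0.1,0,0,0,0,3.4],[0,0,3,0,0,0,3.4],[0,0,4,0,0,0,3.4],[0,0,4,0,0,0,3.4],[0,0,2.6,0,0,0,3.4],[0,0,1.5,0,0,0,3.4],[0,0,0,0,0,0,3.4],[0,0,0,0,0,0,3.4]]}}

```text
time: 6.45
eef_pos: [0.5247, 0.2718, 0.053]
eef_rot: [0.999, 0.05, 0.0, -0.0]
force: [0.4, 0.6, -0.4]
opening: 0.402
```

```bash
python3 -c "
from h import *
delta([.524,.2722,.052],5.8)
cv2.imwrite('pics/w5.png',read_camera('wrist')[100:400,150:500,::-1])"
```

```text
t 6.45 pos [0.5247 0.2718 0.053 ] F [ 0.4  0.6 -0.4] shift cm [-0.06 -0.05  0.1 ] rot [ 0.   -0.03 -0.1 ]
```

View pics/w5.png

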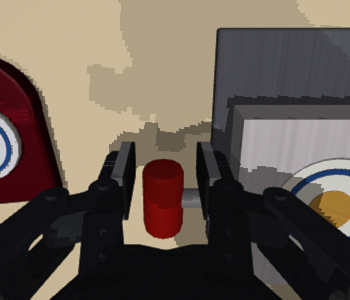

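The sleeve is between the fingers with no contact force. Closing.

Emit:
{"name": "apply_moves", "arguments": {"deltas": [[0,0,0,0,0,0,2.4],[0,0,0,0,0,0,1.5],[0,0,0,0,0,0,1],[0,0,0,0,0,0,1],[0,0,0,0,0,0,1]]}}

```text
time: 7.0
eef_pos: [0.5248, 0.2733, 0.0539]
eef_rot: [0.999, 0.051, 0.001, -0.001]
force: [-0.6, 1.5, 6.0]
opening: 0.224
```

Run:
```python
from h import *
s=sense();print(s['opening']*85)
delta([.524,.2722,.052],5.8)
# arc: tool y = -stand y (into -y side positive), tool z = down
r=17.5
th=np.radians(np.array([0,4,12,22,33,45,57,68,79,90,101,112,123,134,144,153,161,167,172,176,178.5,180]))
y=-r*np.cos(th);z=-r*np.sin(th)
print(np.c_[np.degrees(th[1:]),np.diff(y),np.diff(z)].round(2))
```

```text
19.076176531501925
t 7.0 pos [0.5248 0.2733 0.0539] F [-0.6  1.5  6. ] shift cm [-0.09  0.11  0.19] rot [-0.09 -0.15 -0.01]
[[ 4.000e+00  4.000e-02 -1.220e+00]
 [ 1.200e+01  3.400e-01 -2.420e+00]
 [ 2.200e+01  8.900e-01 -2.920e+00]
 [ 3.300e+01  1.550e+00 -2.980e+00]
 [ 4.500e+01  2.300e+00 -2.840e+00]
 [ 5.700e+01  2.840e+00 -2.300e+00]
 [ 6.800e+01  2.980e+00 -1.550e+00]
 [ 7.900e+01  3.220e+00 -9.500e-01]
 [ 9.000e+01  3.340e+00 -3.200e-01]
 [ 1.010e+02  3.340e+00  3.200e-01]
 [ 1.120e+02  3.220e+00  9.500e-01]
 [ 1.230e+02  2.980e+00  1.550e+00]
 [ 1.340e+02  2.630e+00  2.090e+00]
 [ 1.440e+02  2.000e+00  2.300e+00]
 [ 1.530e+02  1.430e+00  2.340e+00]
 [ 1.610e+02  9.500e-01  2.250e+00]
 [ 1.670e+02  5.000e-01  1.760e+00]
 [ 1.720e+02  2.800e-01  1.500e+00]
 [ 1.760e+02  1.300e-01  1.210e+00]
 [ 1.785e+02  4.000e-02  7.600e-01]
 [ 1.800e+02  1.000e-02  4.600e-01]]
```

Emit:
{"name": "apply_moves", "arguments": {"deltas": [[0,0.04,-1.22,0,0,0,1],[0,0.34,-2.42,0,0,0,1],[0,0.89,-2.92,0,0,0,1],[0,1.55,-2.98,0,0,0,1]]}}

```text
time: 7.4
eef_pos: [0.5274, 0.2451, 0.1497]
eef_rot: [0.999, 0.051, 0.001, -0.0]
force: [6.7, -5.0, -7.1]
opening: 0.223
```

```bash
cat >> h.py <<'E'
def hp():
    s=sense();p=np.array(s["eef_pos"]);u=np.array([-.101,.995]);v=p[:2]-[.523,.097]
    Y=v@u;Z=p[2]-.053;print("along y",Y,"rise",Z,"r",np.hypot(Y,Z),"ang",np.degrees(np.arctan2(Z,Y)),"x",v@[.995,.101],"F",np.array(s["force"]).round(1),"M",np.array(s["ft_torque"]).round(2),"open",s["opening"]*85,"t",s["time"])
E
python3 -c "
from h import *
hp()"
```

```text
along y 0.14695309843758597 rise 0.09674183388934918 r 0.17593804467675905 ang 33.357619707271205 x 0.019364653926872293 F [ 6.7 -5.  -7.1] M [-0.96 -1.45  0.12] open 18.93614401120062 t 7.4
```

Low forces and it's following the arc well.

Emit:
{"name": "apply_moves", "arguments": {"deltas": [[0,2.3,-2.84,0,0,0,1],[0,2.84,-2.3,0,0,0,1],[0,2.98,-1.55,0,0,0,1],[0,3.22,-0.95,0,0,0,1],[0,3.34,-0.32,0,0,0,1],[0,3.34,0.32,0,0,0,1],[0,3.22,0.95,0,0,0,1],[0,2.98,1.55,0,0,0,1]]}}

```text
time: 8.2
eef_pos: [0.5515, 0.0025, 0.2001]
eef_rot: [0.999, 0.05, 0.001, -0.0]
force: [7.4, 11.7, -20.2]
opening: 0.224
```

```bash
python3 -c "
from h import *
hp()"
```

```text
along y -0.09690659571096297 rise 0.1471099323899489 r 0.1761596449248901 ang 123.37433130468418 x 0.01880498435336818 F [  7.4  11.7 -20.2] M [ 2.6  -1.54 -0.11] open 19.074351862581484 t 8.2
```

Emit:
{"name": "apply_moves", "arguments": {"deltas": [[0,2.63,2.09,0,0,0,1],[0,2,2.3,0,0,0,1],[0,1.43,2.34,0,0,0,1],[0,0.95,2.25,0,0,0,1],[0,0.5,1.76,0,0,0,1],[0,0.28,1.5,0,0,0,1],[0,0.1,0.8,0,0,0,1],[0,0.03,0.4,0,0,0,1]]}}

```text
time: 9.0
eef_pos: [0.5593, -0.0748, 0.0648]
eef_rot: [0.999, 0.051, 0.0, -0.0]
force: [2.4, 3.9, -3.1]
opening: 0.227
```

```bash
python3 -c "
from h import *
hp()"
```

```text
along y -0.17458827716302958 rise 0.011754142170621519 r 0.17498350316793299 ang 176.14837843137582 x 0.018778661788605492 F [ 2.4  3.9 -3.1] M [ 0.92 -0.3  -0.03] open 19.336001117577325 t 9.0
```

Emit:
{"name": "apply_moves", "arguments": {"deltas": [[0,0.02,0.3,0,0,0,1],[0,0,0.3,0,0,0,1],[0,0,0.25,0,0,0,1],[0,0,0.2,0,0,0,1],[0,0,0.1,0,0,0,1],[0,0,0,0,0,0,1],[0,0,0,0,0,0,1]]}}

```text
time: 9.7
eef_pos: [0.5593, -0.0751, 0.054]
eef_rot: [0.999, 0.051, 0.0, -0.0]
force: [-0.1, 4.7, 1.6]
opening: 0.226
```

```bash
python3 -c "
from h import *
hp()"
```

```text
along y -0.17491132916130653 rise 0.0010206400217983372 r 0.1749143069477995 ang 179.66567230248822 x 0.018782704026578226 F [-0.1  4.7  1.6] M [ 1.12 -0.14 -0.02] open 19.22375689122574 t 9.7
```

Emit:
{"name": "apply_moves", "arguments": {"deltas": [[0,0,0.1,0,0,0,1],[0,0,0,0,0,0,1],[0,0,0,0,0,0,1]]}}

```text
time: 10.0
eef_pos: [0.5594, -0.0751, 0.0538]
eef_rot: [0.999, 0.051, 0.001, -0.0]
force: [-1.2, 5.2, 11.4]
opening: 0.221
```

```bash
python3 -c "
from h import *
hp()"
```

```text
along y -0.17491660048606883 rise 0.0007756521183134232 r 0.17491832025780393 ang 179.74592862352787 x 0.018830865962728476 F [-1.2  5.2 11.4] M [ 1.19  0.35 -0.06] open 18.77606131095747 t 10.0
```

The mould is resting on the bar: reaction is 11 N up. Now the rap: lift about 55 mm, then release.

Emit:
{"name": "apply_moves", "arguments": {"deltas": [[0,0,-0.6,0,0,0,1],[0,-0.13,-1.5,0,0,0,1],[0,-0.28,-1.6,0,0,0,1],[0,-0.32,-1.3,0,0,0,1],[0,-0.17,-0.6,0,0,0,1],[0,0,0,0,0,0,1],[0,0,0,0,0,0,1]]}}

```text
time: 10.7
eef_pos: [0.5585, -0.0666, 0.1082]
eef_rot: [0.999, 0.05, 0.0, 0.0]
force: [1.8, 3.9, -5.0]
opening: 0.226
```

Emit:
{"name": "apply_moves", "arguments": {"deltas": [[0,0,0,0,0,0,4.2],[0,0.3,-1.5,0,0,0,4.2],[0,0.3,-2,0,0,0,4.2],[0,0,-2,0,0,0,4.2],[0,0,0,0,0,0,4],[0,0,0,0,0,0,4]]}}

```text
time: 11.3
eef_pos: [0.5585, -0.0736, 0.163]
eef_rot: [0.999, 0.05, -0.0, 0.0]
force: [-0.1, 0.3, -0.3]
opening: 0.469
```

```bash
python3 -c "
from h import *
hp()
S=read_camera('scene');W=read_camera('wrist')
a=cv2.resize(S[180:270,200:400,::-1],(800,360),interpolation=cv2.INTER_CUBIC);b=cv2.resize(W[:,:,::-1],(384,240))
o=np.zeros((600,800,3),np.uint8);o[:360]=a;o[360:,:384]=b;cv2.imwrite('pics/r1.png',o)"
```

```text
along y -0.17332259702148137 rise 0.11001356918449473 r 0.20528932764024152 ang 147.59535665511646 x 0.01810568159509008 F [-0.1  0.3 -0.3] M [-0.03  0.01 -0.03] open 39.874974815001984 t 11.3
```

View pics/r1.png

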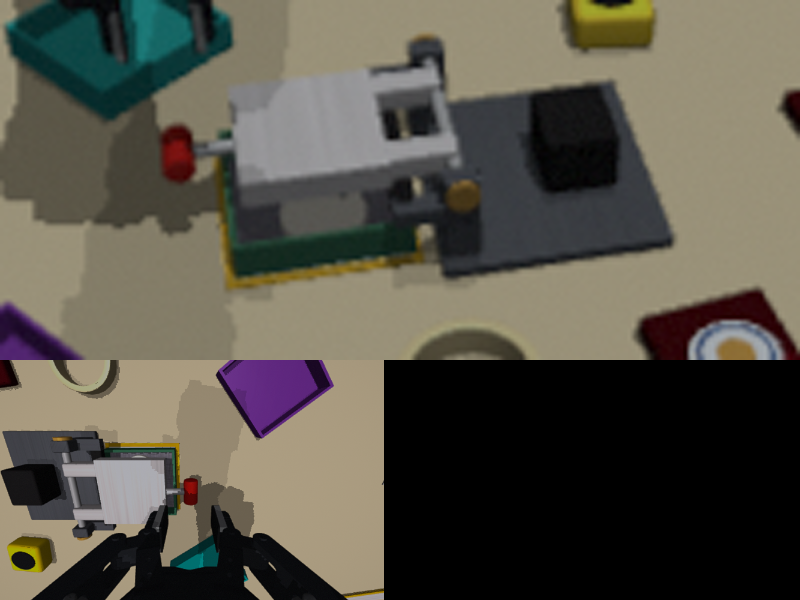

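A pale disc lies in the tray under the mould, at about (325,215) in the enlarged view. The medal has dropped on the first rap. I'll regrip and swing the mould back.

Emit:
{"name": "apply_moves", "arguments": {"deltas": [[0,0.15,2,0,0,0,3.5],[0,0,3,0,0,0,3.5],[0,0,3,0,0,0,3.5],[0,0,2,0,0,0,3.5],[0,0,1,0,0,0,3.5],[0,0,0,0,0,0,2],[0,0,0,0,0,0,1],[0,0,0,0,0,0,1]]}}

```text
time: 12.2
eef_pos: [0.558, -0.075, 0.0536]
eef_rot: [0.999, 0.05, -0.001, 0.0]
force: [-3.8, -4.1, -1.5]
opening: 0.226
```

Emit:
{"name": "apply_moves", "arguments": {"deltas": [[0,0,0,0,0,0,1],[0,0,0,0,0,0,1]]}}

```text
time: 12.4
eef_pos: [0.558, -0.075, 0.0538]
eef_rot: [0.999, 0.05, -0.001, 0.0]
force: [-3.6, -3.5, -2.1]
opening: 0.229
```

```bash
python3 -c "
from h import *
hp()"
```

```text
along y -0.1747201971043812 rise 0.0008093390832589684 r 0.17472207160500788 ang 179.7345963273387 x 0.017457556253283324 F [-3.6 -3.5 -2.1] M [-0.89  0.77 -0.02] open 19.49282606571976 t 12.4
```

Gripped. Now the mirror-image swing back.

Emit:
{"name": "apply_moves", "arguments": {"deltas": [[0,-0.04,-1.22,0,0,0,1],[0,-0.34,-2.42,0,0,0,1],[0,-0.89,-2.92,0,0,0,1],[0,-1.55,-2.98,0,0,0,1],[0,-2.3,-2.84,0,0,0,1],[0,-2.84,-2.3,0,0,0,1],[0,-2.98,-1.55,0,0,0,1],[0,-3.22,-0.95,0,0,0,1]]}}

```text
time: 13.2
eef_pos: [0.5433, 0.0703, 0.2252]
eef_rot: [0.999, 0.051, -0.0, -0.001]
force: [11.1, 9.6, -50.6]
opening: 0.228
```

```bash
python3 -c "
from h import *
hp()"
```

```text
along y -0.02859325407987528 rise 0.1721819568731847 r 0.17453996806335084 ang 99.42873150525038 x 0.01746814539103908 F [ 11.1   9.6 -50.6] M [ 1.98 -2.46 -0.21] open 19.408597874510956 t 13.2
```

Emit:
{"name": "apply_moves", "arguments": {"deltas": [[0,-3.34,-0.1,0,0,0,1],[0,-3.34,0.4,0,0,0,1],[0,-3.22,0.95,0,0,0,1],[0,-2.98,1.5,0,0,0,1],[0,-2.63,2.0,0,0,0,1],[0,-2,2.3,0,0,0,1],[0,-1.43,2.34,0,0,0,1],[0,-0.95,2.25,0,0,0,1]]}}

```text
time: 14.0
eef_pos: [0.5242, 0.2642, 0.1081]
eef_rot: [0.999, 0.05, -0.0, 0.001]
force: [2.0, -8.9, -6.0]
opening: 0.232
```

```bash
python3 -c "
from h import *
hp()"
```

```text
along y 0.16620778449532644 rise 0.055119797212333725 r 0.17510916501306742 ang 18.347165719771187 x 0.01809196399114551 F [ 2.  -8.9 -6. ] M [-1.97 -0.38 -0.02] open 19.68155358669344 t 14.0
```

Emit:
{"name": "apply_moves", "arguments": {"deltas": [[0,-0.45,1.6,0,0,0,1],[0,-0.28,1.4,0,0,0,1],[0,-0.1,0.9,0,0,0,1],[0,-0.05,0.6,0,0,0,1],[0,0,0.4,0,0,0,1],[0,0,0.3,0,0,0,1],[0,0,0.2,0,0,0,1],[0,0,0,0,0,0,1]]}}

```text
time: 14.8
eef_pos: [0.5234, 0.2733, 0.0546]
eef_rot: [0.999, 0.05, -0.0, 0.0]
force: [-3.4, -3.4, -1.5]
opening: 0.229
```

```bash
python3 -c "
from h import *
hp()"
```

```text
along y 0.17537385627706298 rise 0.001603874012493095 r 0.17538119020389814 ang 0.5239814636366553 x 0.018222074467483595 F [-3.4 -3.4 -1.5] M [-0.84  0.79 -0.13] open 19.47133679438791 t 14.8
```

Emit:
{"name": "apply_moves", "arguments": {"deltas": [[0,0,0.1,0,0,0,1],[0,0,0,0,0,0,3.4],[0,0,0,0,0,0,3.6],[0,0,0,0,0,0,3.6],[0,0,-1.5,0,0,0,3.6],[0,0,-4,0,0,0,3.6],[0,0,-5,0,0,0,3.6],[0,0,-5,0,0,0,3.6]]}}

```text
time: 15.6
eef_pos: [0.5237, 0.2734, 0.2113]
eef_rot: [0.999, 0.05, 0.0, -0.0]
force: [0.5, 1.5, 0.3]
opening: 0.425
```

Emit:
{"name": "apply_moves", "arguments": {"deltas": [[0,2,-2,0,0,0,3.6],[0,4,0,0,0,0,3.6],[0,4,0,0,0,0,3.6],[0,2,0,0,0,0,3.6],[0,0,0,0,0,0,3.6],[0,0,0,0,0,0,3.6]]}}

```text
time: 16.2
eef_pos: [0.5362, 0.1543, 0.2297]
eef_rot: [0.999, 0.05, 0.001, -0.001]
force: [0.4, -0.4, -0.1]
opening: 0.423
```

```bash
python3 -c "
from h import *
hp()
S=read_camera('scene');W=read_camera('wrist')
a=cv2.resize(S[180:270,200:400,::-1],(720,324),interpolation=cv2.INTER_CUBIC);b=cv2.resize(W[:,:,::-1],(440,275))
o=np.zeros((599,800,3),np.uint8);o[:324,:720]=a;o[324:,:440]=b;o[324:,440:]=cv2.resize(S[:,:,::-1],(360,275));cv2.imwrite('pics/f1.png',o);cv2.imwrite('pics/f1s.png',S[:,:,::-1])
d=cv2.absdiff(S,cv2.imread('pics/scene0.png')[:,:,::-1]).max(2)
for n,w in dict(pa=(360,250,406,293),pb=(395,195,438,230),roll=(295,260,340,295),tm=(338,168,368,192)).items(): print(n,(d[w[1]:w[3],w[0]:w[2]]>40).sum())"
```

```text
along y 0.055643839835696804 rise 0.17667252841160544 r 0.1852280194976187 ang 72.51793490329545 x 0.018941190610791733 F [ 0.4 -0.4 -0.1] M [ 0.    0.03 -0.02] open 35.97026412261212 t 16.2
pa 0
pb 0
roll 0
tm 0
```

View pics/f1.png

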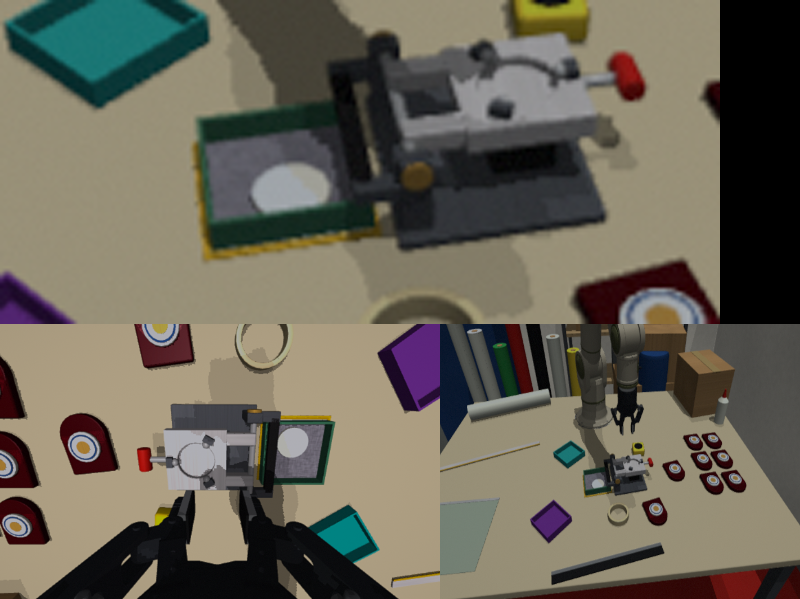

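The medal lies white side up in the tray (wrist inset about (292,443)), the mould is empty and face up, and the bystanders are unchanged. One numeric check for flatness and tray placing.

Run:
```python
from h import *
np.set_printoptions(precision=4,suppress=True)
I=read_camera('wrist');c=cam('wrist');r=R.from_euler('z',-5.8,degrees=True);pad=np.array([.532,.0077,0])
for b in blobs(I,(0,0,140),(180,60,255),(395,140,480,240),1):
    p=np.array([plane(c,q,.012) for q in b[:,0]]); e=cv2.fitEllipse((p[:,:2]*1000).astype(np.float32)); print("medal",e, r.apply(np.array([*e[0],0])/1000-pad))
g=blobs(I,(55,60,20),(85,255,160),(360,120,500,250))[0];q=cv2.approxPolyDP(cv2.convexHull(g),8,True)[:,0]
print("tray",r.apply(np.array([plane(c,a,.028) for a in q])-pad))
y=blobs(I,(18,140,90),(32,255,255),(380,120,500,160),1)[0];print("border",y[:,0].min(0),y[:,0].max(0))
for a in ((y[:,0,0].max(),y[:,0,1].min()),): print(r.apply(plane(c,a,0)-pad))
print(sense()['time'])
```

```text
medal ((547.4425659179688, 13.467897415161133), (56.05424880981445, 56.32124710083008), 85.08484649658203) [0.0159 0.0042 0.    ]
tray [[ 0.0571 -0.0559  0.028 ]
 [-0.0612 -0.0574  0.028 ]
 [-0.0614  0.0373  0.028 ]
 [ 0.0581  0.0366  0.028 ]]
border [409 133] [481 140]
[ 0.0649 -0.064   0.    ]
16.35
```

```bash
python3 -c "
from station import *
print(sign_off())"
```

```text
the job is handed in; nothing more can be done
None
```

The job is done and handed in at about 16.4 s of the 72 s allowed; the hand-in gives no verdict.

- **Tray:** I gripped it by its far wall and slid it onto the pad. It sits about 2–3 mm off the pad centre, inside the border.
- **Mould:** I gripped the red sleeve beside its stem, swung the mould over and lowered it gently onto the knock bar.
- **Rap:** One drop from about 55 mm of handle lift freed the medal. I then swung the mould back face up onto its rest.
- **Medal:** It lies flat in the tray, seen as a round disc of 56 x 56 mm against the nominal 58 mm, about 16 mm from the pad centre. The gripper never came near it.
- **Bystanders:** None of the pixels around the two nearest plaques, the tape roll or the tape measure changed by more than the threshold. The purple and turquoise trays look unmoved in the last picture.
- **Robot:** The gripper is clear of everything. The largest wrist force I saw was about 52 N, part-way through the swing back.

Some early readings disagreed:
- The triangulated height of the tray rim came out at 11–24 mm against the stated 28 mm.
- The handle measured 69–77 mm against the stated 66 mm.

I used the stated heights. The grips and the resting heights agreed with them.

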